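Show the fallen solvent bottle to the label reader

TASK

The square solvent bottle has fallen over: stand it back up on the bench on its base, then pick it up and hold it in front of the label reader, upright, its printed label squarely facing the lens, level with the lens and about 10 cm away from it. Finish while holding it still there in the air; do not touch the reader, and leave the spray can, the tin and the tape roll where they are.

Things in the scene. Friction and masses are not known exactly. Their poses are not given: they have to be found in the camera images.
- bottle: square solvent bottle, closed, rigid, 0.17-0.34 kg; origin at centre of base, z along its axis to the top, -x out of the labelled side. Body 60x60 mm, z 0-85 mm; shoulder to 96; round neck d 40 mm to 110; round metal pump cup d 48-50 mm, z 110-125 (top). Starts lying on its unlabelled +x side, label up, origin 30 mm above the bench, loose; middle of mass about 55 mm from the base.
- label (a point): centre of the printed label, on the bottle's flat -x side (bottle frame -30, 0, 50 mm); the axes are the bottle's, so -x is the outward normal of the label
- cup (a point): centre of the pump cup on the bottle's axis, 118 mm above the base; same axes as the bottle
- reader: fixed label reader: grey 64 x 70 x 50 mm head on a thin post (16 mm) with a 100 x 120 mm base plate; 195 mm high in all, bolted to the bench. Origin on the bench below the head's centre, z up; the lens looks level along its own -x.
- lens (a point): centre of the lens's front glass, 38 mm in front of the reader's origin and 170 mm above the bench; axes of the reader (lens looks along -x)
- read_point (a point): point on the lens's line of sight, 100 mm in front of the glass, 170 mm above the bench, where the middle of the label is to be; axes of the reader; the air round it is free. Fixed things near by: a power supply box, about 160 mm high, beyond x = 0.62 m, y -0.05 to -0.28 m, and a tall arbor press at x = 0.49, y = -0.60 m
- spray: spray can standing on the bench, 54 mm in diameter, 168 mm high, origin at the centre of its underside; bystander. (A fixed soldering station, 0.2 m high, stands beyond x = 0.62 m, y 0.2 to 0.45 m.)
- tin: round white tin standing on the bench, 52 mm in diameter, 22 mm high, origin at the centre of its underside; bystander
- tape: roll of tape lying flat on the bench, 72 mm in diameter, 19 mm high, origin at the centre of its underside; bystander

How it is judged:
On the way:
1. the bottle stands upright on its base on the bench (angle between bottle's own z axis and vertical below 0.06 rad and height (world z) of bottle below 0.004 m and linear speed of bottle below 0.03 m/s), for 0.3 s.
At the end, for the whole second after the job is handed in: The bottle is held still in the air by the fingers, within 8 deg of upright, label turned within 14 deg of the lens; the label's middle lies 75 to 125 mm before the lens, within 18 mm sideways and 22 mm in height of the lens's line of sight; it does not touch the reader (angle between bottle's own z axis and vertical below 0.14 rad and angle between the x axis of bottle and the x axis of reader, either way round below 0.24 rad and x of label in the frame of read_point between -0.025 and 0.025 m and y of label in the frame of read_point between -0.018 and 0.018 m and z of label in the frame of read_point between -0.022 and 0.022 m and x of bottle in the frame of reader below -0.138 m and contact force between the fingers and bottle above 1 N and contact force between bottle and reader below 0.1 N and linear speed of bottle below 0.03 m/s); the arm keeps its last pose, push and grip.
It fails at once if the label reader is touched (contact force between reader and anything else above 1 N).
It fails at once if the spray can is moved by more than 20 mm (distance of spray from where it was at the start of the episode above 0.02 m).
It fails at once if the tin is moved by more than 20 mm (distance of tin from where it was at the start of the episode above 0.02 m).
It fails at once if the tape roll is moved by more than 20 mm (distance of tape from where it was at the start of the episode above 0.02 m).
It also fails if it takes over 72 s, if anything falls off the work surface, if the arm or the gripper's body presses on something with over 40 N, if the wrist force passes 120 N, or if a joint passes its speed limit or range.

ROBOT

A 7-joint arm with a two-finger parallel gripper is mounted at the origin on a cart in front of the work surface, level with it; the furniture and walls round the work are solid. World frame = base frame: x ahead of the robot, y to its left, z up, the work surface at z = 0. Lengths are in m, angles in rad, forces in N, time in s.
With the tool pointing down it reaches from about 0.425 to 0.875 m from the base axis. Payload 4.7 kg.
Tool frame: the origin (TCP) lies where the fingers leave the gripper's body, on its centre line; the fingertips stand 70 mm ahead of it and the grasp point (between the pads) lies 51 mm ahead of it; z points along the fingers, y is the line along which they close (so a half turn about z gives the same grasp; the last joint's range is limited). The gripper opens to 87 mm and grips with 3 to 60 N. Pads are 19 mm wide; open, the fingers measure 117 mm over their backs; the gripper's body (75 mm by 190 mm) begins 51 mm behind the grasp point.
Start: joints at [-1.141, 0.321, -0.07, 1.45, 0.023, 1.371, -0.057], TCP at [0.263, 0.595, 0.292] pointing down, gripper open.
Joint ranges: [-2.86, 2.86], [-0.3, 2.09], [-1.38, 1.24], [0.06, 2.45], [-1.56, 4.7], [0.09, 2.05], [-2.69, 2.69]. Speed limits (rad/s): [2.57, 2.57, 3.14, 3.14, 3.14, 3.14, 3.14].

INTERFACE

Orientations are given as a rotation vector (axis times angle).
In Python, from bench import get_state, get_image, get_calibration, close_job gives the robot as it stands.
- The arm moves only by the tool send_rows, never from a script. Its argument "rows" is a list of rows, each an object of numbers: "hand": the finger opening in mm, from 0 to 87; "x", "y", "z": the shift along the world's x, y, z in mm; "roll": the turn about the world's z in degrees. A call has 1 to 10 rows; each row shifts and turns the commanded pose from where the row before left it; what a row does not reach is not made up. A row lasts 1/10 s, in which the tool goes at most 50 mm and 8.59 degrees, less where a joint would pass 70% of its speed; a pose out of reach is approached as far as the arm can. A call is refused whole if a number of a shift passes 50 or a number of a turn 8.59, either way. A call with a gripper value outside its range is refused whole. The fingers move at their own pace and stop on an object; "force" is the grip in N (left out, the last holds). Time passes only in rows, so rows that do not move let the fingers close. It gives the time, the measured TCP pose, the force, the opening and the grip force at its end, in the units of the state.
- get_state(): the state, without advancing time (a new reading comes with each control period).
- get_image(name): name is "side" or "top" or "wrist"; returns the picture (420x560x3 uint8, blue, green, red); there is no depth.
- get_calibration(name): a dict with "mtx" (3x3 intrinsics, pixels), "world_from_camera" (4x4, takes a point from camera to world coordinates). Camera axes: x right, y down, z forward; pixel columns grow to the right and rows downward; lengths in m; the calibration is good to about 2 mm. The wrist camera is an equidistant fisheye: a pixel r from the principal point sees the ray r / f radians off the axis. A picture is of the moment at which its call begins: read the wrist's pose just before it. get_calibration takes no time and is no camera call; for the wrist camera it gives the pose at the moment of the call.
- close_job(): hands the job in; it is judged then, once.
The state is a dict: "time": time; "joint_positions": joint angles; "qd": joint speeds; "joint_torque": joint torques, N m; "position": TCP position; "tool_rot": TCP orientation; "ft_force": force on the tool from outside, world axes, zero at the start; "torque": the same for the moment, N m; "grip_width": opening from 0.0 (shut) to 1.0 (fully open); "grip_force": force on a finger pad.
Only numpy, scipy, OpenCV 4.12 (cv2) and the standard library are available. Lean on these libraries where they do the work, as an engineer would, in place of code of your own. Each camera call takes 0.05 s, during which the arm holds its last target. There are 200 camera calls.

## Working session

There is one attempt and no reset: what is moved stays moved. The work goes in short steps, Python scripts to look and compute and a tool call to move; the robot and the scene stay as the last step left them, time stands still between calls to the robot, and variables do not carry over. Pictures are saved under pics/ and viewed, at most 10 in all, crops included, and the job is handed in when it is done.

Besides the shell and the picture viewer there is one more tool, called after "Emit:" by a JSON object that holds its "api" and its "payload", one argument or row to a line. send_rows: Moves the arm, as the interface text tells. Its arguments: {"type":"object","properties":{"rows":{"type":"array","items":{"type":"object","properties":{"hand":{"type":"number"},"x":{"type":"number"},"y":{"type":"number"},"z":{"type":"number"},"roll":{"type":"number"}}}},"force":{"type":"number"}},"required":["rows"]}

```bash
mkdir -p pics; cat > h.py <<'E'
import numpy as np, cv2
from bench import *
def ray(name,u,v,c=None):
    c=c or get_calibration(name);K=np.array(c["mtx"]);T=np.array(c["world_from_camera"])
    x=(u-K[0,2])/K[0,0];y=(v-K[1,2])/K[1,1]
    if name=="wrist":
        r=np.hypot(x,y);d=np.array([np.sin(r)*x/r,np.sin(r)*y/r,np.cos(r)]) if r>0 else np.array([0,0,1.])
    else: d=np.array([x,y,1.])
    return T[:3,3],T[:3,:3]@d
def onz(name,u,v,z,c=None):
    o,d=ray(name,u,v,c);return o+d*(z-o[2])/d[2]
def proj(name,p):
    c=get_calibration(name);K=np.array(c["mtx"]);T=np.linalg.inv(np.array(c["world_from_camera"]))
    q=K@(T[:3,:3]@np.array(p)+T[:3,3]);return q[:2]/q[2]
E
python3 - <<'E'
from h import *
s=get_state();print(s)
for n in("top","side"):
    cv2.imwrite(f"pics/{n}0.png",cv2.resize(get_image(n),(800,600)));c=get_calibration(n);print(n,c)
E
```

```text
{'time': 0.0, 'joint_positions': array([-1.1409361 ,  0.32183995, -0.07007514,  1.45168091,  0.02261656,
        1.37081097, -0.0568979 ]), 'qd': array([ 0.00092028, -0.00069993, -0.00110494, -0.0002108 , -0.00019373,
        0.00043236,  0.00044089]), 'joint_torque': array([ 4.36904766e-04, -4.91276944e+01, -4.03174460e-01, -3.12533247e+01,
       -6.36755023e-02,  4.33064613e-02,  1.74732422e-04]), 'position': array([0.26240274, 0.59421372, 0.29114735]), 'tool_rot': array([-6.48280260e-01, -3.07368350e+00,  3.03333099e-03]), 'ft_force': array([1.0739205 , 0.4853952 , 0.14449896]), 'torque': array([ 0.02603431, -0.02086529,  0.01276389]), 'grip_force': 0.0, 'grip_width': 1.0000327735351995}
top {'mtx': array([[409.43891942,   0.        , 275.32865735],
       [  0.        , 409.43891942, 215.09404013],
       [  0.        ,   0.        ,   1.        ]]), 'world_from_camera': array([[-0.01033004, -0.99841793,  0.05527133,  0.42685593],
       [-0.99972278,  0.01148148,  0.02055573,  0.08707901],
       [-0.0211578 , -0.05504366, -0.99825976,  1.61015388],
       [ 0.        ,  0.        ,  0.        ,  1.        ]])}
side {'mtx': array([[391.12028932,   0.        , 276.24956371],
       [  0.        , 391.12028932, 211.89508685],
       [  0.        ,   0.        ,   1.        ]]), 'world_from_camera': array([[ 0.99100362,  0.1092336 , -0.07732951,  0.59422481],
       [ 0.13363724, -0.83904882,  0.52738806, -0.63244783],
       [-0.00727474, -0.53297758, -0.84609809,  1.28042578],
       [ 0.        ,  0.        ,  0.        ,  1.        ]])}
```

View pics/top0.png

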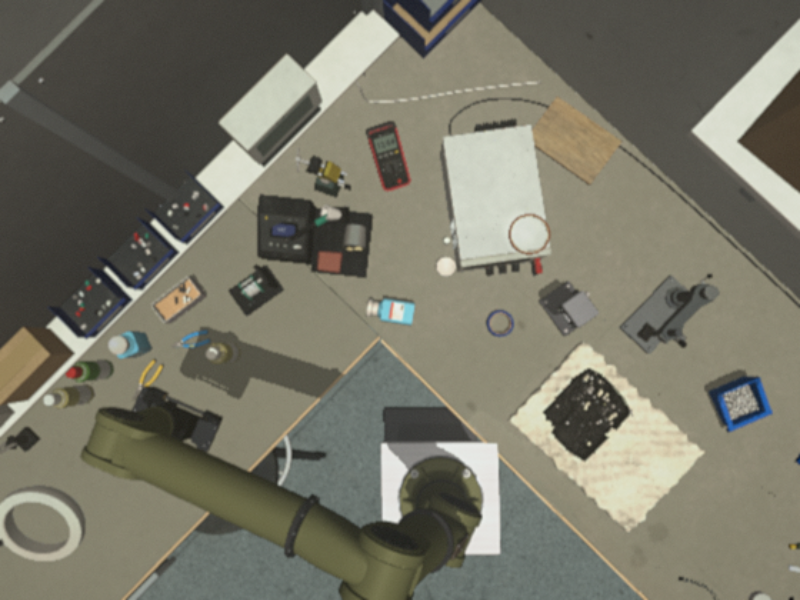

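View pics/side0.png

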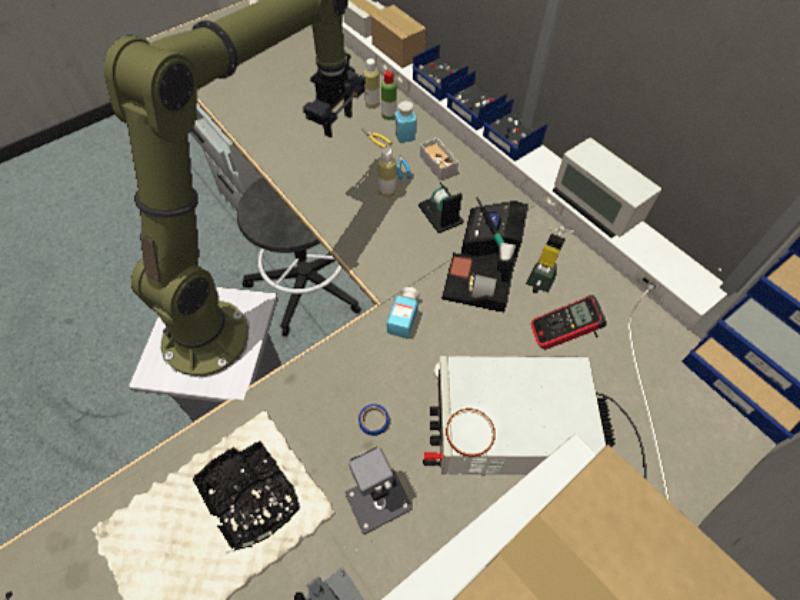

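Top (800x600 view): the bottle is at (390,310) with its cup to the left (+y). The tin is at (446,266), the tape at (500,322), the reader near (570,305) and the spray can near (215,350). I'll enlarge the bottle and reader.

```bash
python3 - <<'E'
from h import *
t=get_image("top");s=get_image("side")
a=cv2.resize(t[175:255,240:300],None,fx=6.5,fy=6.5,interpolation=cv2.INTER_CUBIC)[:520]
b=cv2.resize(t[180:240,365:425],None,fx=6.5,fy=6.5,interpolation=cv2.INTER_CUBIC)
o=np.zeros((520,790,3),np.uint8);o[:,:390]=a;o[:390,400:]=b
cv2.imwrite("pics/c1.png",o)
a=cv2.resize(s[195:240,262:302],None,fx=9,fy=9,interpolation=cv2.INTER_CUBIC)
b=cv2.resize(s[305:380,235:295],None,fx=7,fy=7,interpolation=cv2.INTER_CUBIC)
o=np.zeros((525,790,3),np.uint8);o[:405,:360]=a;o[:,365:785]=b
cv2.imwrite("pics/c2.png",o)
E
```

```text
(no output)
```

View pics/c1.png

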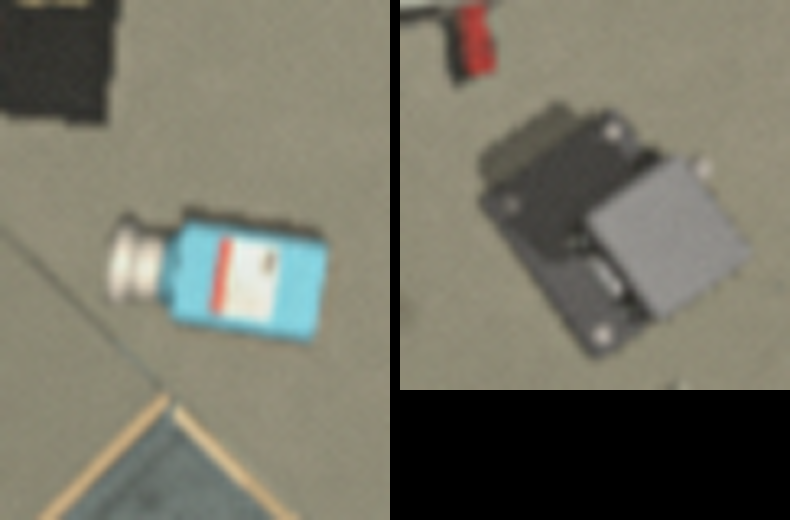

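View pics/c2.png

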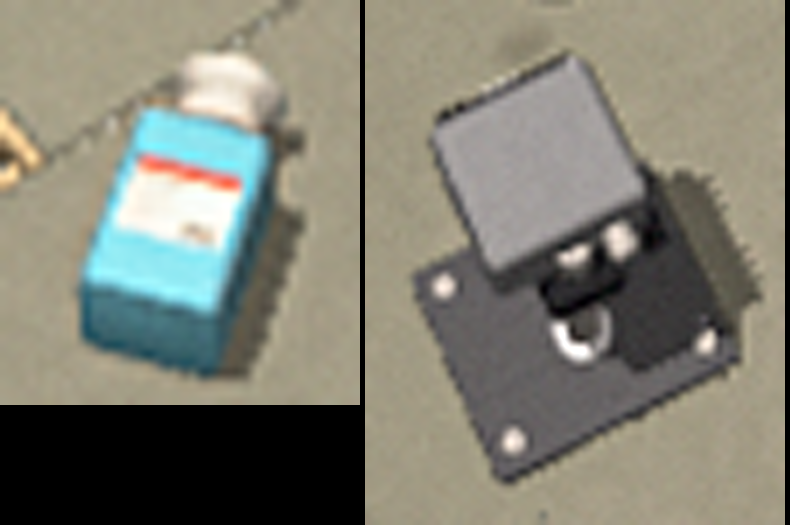

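```bash
python3 - <<'E'
from h import *
T=lambda u,v:(365+(u-400)/6.5,180+v/6.5)
Sd=lambda u,v:(235+(u-365)/7,305+v/7)
print("plate top",[onz("top",*T(*p),.01).round(3) for p in[(615,130),(508,205),(603,335)]])
print("plate side",[onz("side",*Sd(*p),.01).round(3) for p in[(443,287),(513,440),(706,342)]])
print("head top",[onz("top",*T(*p),.195).round(3) for p in[(683,157),(585,218),(655,320),(750,250)]])
print("head side",[onz("side",*Sd(*p),.195).round(3) for p in[(572,53),(433,130),(493,272),(645,190)]])
h=np.array([onz("side",*Sd(*p),.195) for p in[(572,53),(433,130),(493,272),(645,190)]]).mean(0)
d=np.array([-.57,.82,0])
for sg in(1,-1):
  p=h+sg*.038*d;p[2]=.17;q=proj("side",p);print("lens side px",(q-[235,305])*7+[365,0]);q=proj("top",p);print(" top px",(q-[365,180])*6.5+[400,0])
B=lambda u,v:(240+u/6.5,175+v/6.5)
print("bottle top corners z.06",[onz("top",*B(*p),.06).round(4) for p in[(183,222),(327,242),(315,341),(170,322)]])
C=lambda u,v:(262+u/9,195+v/9)
print("bottle side z.06",[onz("side",*C(*p),.06).round(4) for p in[(145,108),(270,150),(215,318),(83,285)]])
print("cup end top z.03",onz("top",*B(108,265),.03),"side cup")
print("label mid",onz("top",*B(247,279),.06),onz("side",*C(182,204),.06))
f=lambda u,v,z:onz("top",u*.7,v*.7,z).round(3)
print("tin",f(446,266,.022),"tape",f(500,322,.019),"spray?",f(215,350,.168))
E
```

```text
plate top [array([ 0.569, -0.359,  0.01 ]), array([ 0.525, -0.294,  0.01 ]), array([ 0.446, -0.349,  0.01 ])]
plate side [array([ 0.451, -0.349,  0.01 ]), array([ 0.493, -0.409,  0.01 ]), array([ 0.571, -0.357,  0.01 ])]
head top [array([ 0.538, -0.343,  0.195]), array([ 0.506, -0.291,  0.195]), array([ 0.452, -0.326,  0.195]), array([ 0.488, -0.377,  0.195])]
head side [array([ 0.507, -0.293,  0.195]), array([ 0.457, -0.331,  0.195]), array([ 0.49 , -0.382,  0.195]), array([ 0.544, -0.343,  0.195])]
lens side px [498.14846349  94.45770808]
 top px [603.34586626 272.46437742]
lens side px [580.3167673  263.35136886]
 top px [717.57264505 190.8029665 ]
bottle top corners z.06 [array([0.5356, 0.146 , 0.06  ]), array([0.5229, 0.0621, 0.06  ]), array([0.4652, 0.0698, 0.06  ]), array([0.4772, 0.1541, 0.06  ])]
bottle side z.06 [array([0.4867, 0.1505, 0.06  ]), array([0.5402, 0.1368, 0.06  ]), array([0.5273, 0.0554, 0.06  ]), array([0.4731, 0.0636, 0.06  ])]
cup end top z.03 [0.51256177 0.19206523 0.03      ] side cup
label mid [0.50182821 0.10898227 0.06      ] [0.50765306 0.10638492 0.06      ]
tin [ 0.626 -0.025  0.022] tape [ 0.472 -0.169  0.019] spray? [0.406 0.559 0.168]
```

c1/c2: the lens barrel shows at (605,275), left of the head in c1, so the lens looks towards the robot and the tape. The bottle lies with its cup towards +y and its label up. Next I'll check the clearance to the soldering station's tray corner, which is near the cup, then start moving.

```bash
python3 - <<'E'
from h import *
def tri(a,b):
    o1,d1=ray("top",*a);o2,d2=ray("side",*b);A=np.c_[d1,-d2];t=np.linalg.lstsq(A,o2-o1,rcond=None)[0]
    p,q=o1+t[0]*d1,o2+t[1]*d2;return ((p+q)/2).round(3),np.linalg.norm(p-q).round(4)
k=.7
# tray near corner (robot side, right end), right-top corner; holder top
print(tri((366*k,276*k),(500*k,309*k)),tri((371*k,213*k),(508*k,255*k)))
print(tri((314*k,272*k),(445*k,300*k)))
print("cup tip",tri((240+108/6.5,175+265/6.5),(262+225/9,195+55/9)))
print("spray",tri((217*k,350*k),(386*k,155*k)))
E
```

```text
(array([ 0.685,  0.194, -0.023]), np.float64(0.1563)) (array([0.732, 0.166, 0.255]), np.float64(0.0165))
(array([ 0.633,  0.38 , -0.283]), np.float64(0.0353))
cup tip (array([0.514, 0.192, 0.043]), np.float64(0.0035))
spray (array([0.403, 0.557, 0.159]), np.float64(0.005))
```

Emit:
{"api": "send_rows", "payload": {
  "rows": [
    {"x":25,"y":-40,"roll":-8.5},
    {"x":25,"y":-40,"roll":-8.5},
    {"x":25,"y":-45,"roll":-8.5},
    {"x":25,"y":-45,"roll":-8.5},
    {"x":25,"y":-45,"roll":-8.5},
    {"x":25,"y":-40,"roll":-8.5},
    {"x":25,"y":-40,"roll":-8.5},
    {"x":25,"y":-40,"roll":-8.5},
    {"x":25,"y":-40,"roll":-6.8},
    {"x":0,"y":-10}
  ]
}}

```text
schema error: expected keys hand, x, y, z, roll
```

```bash
python3 - <<'E'
from h import *
def tri(a,b):
    o1,d1=ray("top",*a);o2,d2=ray("side",*b);A=np.c_[d1,-d2];t=np.linalg.lstsq(A,o2-o1,rcond=None)[0]
    p,q=o1+t[0]*d1,o2+t[1]*d2;return ((p+q)/2).round(3),np.linalg.norm(p-q).round(4)
k=.7
print(tri((366*k,276*k),(445*k,300*k)),tri((371*k,213*k),(500*k,309*k)))
E
```

```text
(array([ 0.608,  0.196, -0.008]), np.float64(0.0073)) (array([0.768, 0.178, 0.012]), np.float64(0.0181))
```

Emit:
{"api": "send_rows", "payload": {
  "rows": [
    {"hand":87,"x":25,"y":-40,"z":0,"roll":-8.5},
    {"hand":87,"x":25,"y":-40,"z":0,"roll":-8.5},
    {"hand":87,"x":25,"y":-45,"z":0,"roll":-8.5},
    {"hand":87,"x":25,"y":-45,"z":0,"roll":-8.5},
    {"hand":87,"x":25,"y":-45,"z":0,"roll":-8.5},
    {"hand":87,"x":25,"y":-40,"z":0,"roll":-8.5},
    {"hand":87,"x":25,"y":-40,"z":0,"roll":-8.5},
    {"hand":87,"x":25,"y":-40,"z":0,"roll":-8.5},
    {"hand":87,"x":25,"y":-40,"z":0,"roll":-6.8},
    {"hand":87,"x":0,"y":-10,"z":0,"roll":0}
  ]
}}

```text
time: 1.2
position: [0.4887, 0.2069, 0.2925]
tool_rot: [2.392, 2.032, -0.0]
ft_force: [-0.2, 0.0, 1.0]
grip_width: 1.002
grip_force: 0.0
```

```bash
python3 - <<'E'
from h import *
s=get_state();c=get_calibration("wrist");im=get_image("wrist")
print(s["position"],c)
cv2.imwrite("pics/w1.png",cv2.resize(im,(800,600)))
import pickle;pickle.dump(c,open("w1.pkl","wb"))
E
```

```text
[0.48867913 0.20688005 0.29249135] {'mtx': array([[325.1922621 ,   0.        , 277.81850489],
       [  0.        , 325.1922621 , 208.8530854 ],
       [  0.        ,   0.        ,   1.        ]]), 'world_from_camera': array([[ 0.98676522, -0.15765021, -0.03795797,  0.5001915 ],
       [-0.16213024, -0.95507088, -0.24809958,  0.27450949],
       [ 0.0028604 ,  0.25097018, -0.96799059,  0.38488565],
       [ 0.        ,  0.        ,  0.        ,  1.        ]])}
```

View pics/w1.png

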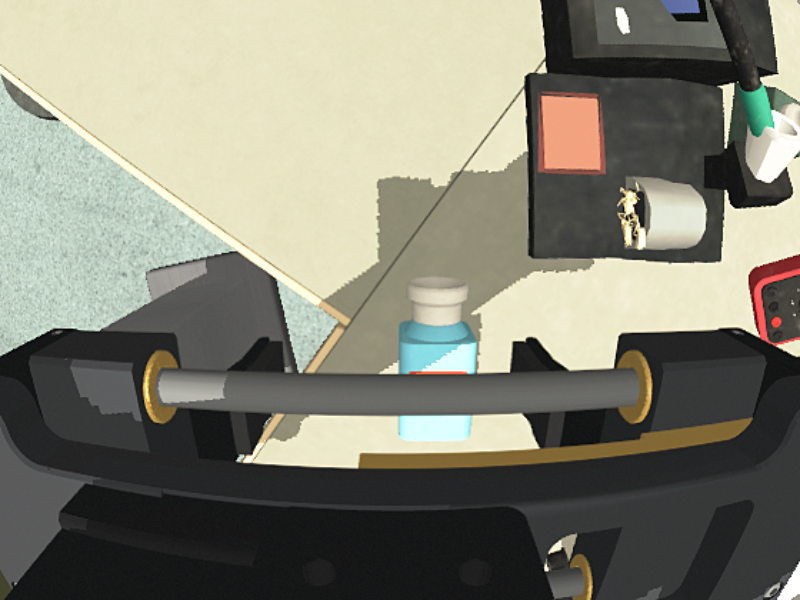

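The wrist view shows the cup between columns 408 and 468 at about row 285, and the body's base corners at (399,440) and (471,440). The tray edge is at (528,258).

```bash
python3 - <<'E'
from h import *
import pickle;c=pickle.load(open("w1.pkl","rb"))
f=lambda u,v,z:onz("wrist",u*.7,v*.7,z,c).round(4)
print("cup sides",f(408,287,.03),f(468,287,.03)," rim top z.055",f(438,277,.005),f(438,292,.055),f(438,303,.055))
print("shoulder corners z.06",f(400,345,.06),f(477,345,.06)," base z.06",f(399,440,.06),f(471,440,.06),"z0",f(399,440,.0))
print("tray",f(528,258,0.005),f(528,258,.03),"can top?",f(640,210,.05))
E
```

```text
cup sides [0.4964 0.1912 0.03  ] [0.5433 0.1836 0.03  ]  rim top z.055 [0.5223 0.1898 0.005 ] [0.5178 0.1898 0.055 ] [0.5166 0.1815 0.055 ]
shoulder corners z.06 [0.4839 0.1555 0.06  ] [0.5411 0.1456 0.06  ]  base z.06 [0.4699 0.0737 0.06  ] [0.528  0.0629 0.06  ] z0 [0.4643 0.0366 0.    ]
tray [0.6012 0.194  0.005 ] [0.5945 0.1993 0.03  ] can top? [0.6883 0.2286 0.05  ]
```

Emit:
{"api": "send_rows", "payload": {
  "rows": [
    {"hand":75,"x":15,"y":-13,"z":-20,"roll":0},
    {"hand":75,"x":14,"y":-12,"z":-30,"roll":0},
    {"hand":75,"x":0,"y":0,"z":-40,"roll":0},
    {"hand":75,"x":0,"y":0,"z":-40,"roll":0},
    {"hand":75,"x":0,"y":0,"z":-35,"roll":0},
    {"hand":75,"x":0,"y":0,"z":-25,"roll":0},
    {"hand":75,"x":0,"y":0,"z":-12,"roll":0},
    {"hand":75,"x":0,"y":0,"z":-7,"roll":0},
    {"hand":75,"x":0,"y":0,"z":0,"roll":0}
  ]
}}

```text
time: 2.15
position: [0.5142, 0.1892, 0.0832]
tool_rot: [-2.381, -2.049, 0.0]
ft_force: [-0.1, 0.0, -0.2]
grip_width: 0.859
grip_force: 0.0
```

Emit:
{"api": "send_rows", "payload": {
  "rows": [
    {"hand":40,"x":0,"y":0,"z":0,"roll":0},
    {"hand":40,"x":0,"y":0,"z":0,"roll":0},
    {"hand":40,"x":0,"y":0,"z":0,"roll":0},
    {"hand":40,"x":0,"y":0,"z":0,"roll":0},
    {"hand":40,"x":0,"y":0,"z":0,"roll":0},
    {"hand":40,"x":0,"y":0,"z":0,"roll":0},
    {"hand":40,"x":0,"y":0,"z":0,"roll":0},
    {"hand":40,"x":0,"y":0,"z":0,"roll":0}
  ],
  "force": 6
}}

```text
time: 2.95
position: [0.5149, 0.1888, 0.0837]
tool_rot: [2.382, 2.048, 0.002]
ft_force: [1.0, 1.1, 2.6]
grip_width: 0.548
grip_force: 6.0
```

```bash
python3 - <<'E'
from h import *
import pickle
s=get_state();c=get_calibration("wrist");im=get_image("wrist")
print(s["position"],s["grip_width"]*87,s["grip_force"],s["ft_force"])
cv2.imwrite("pics/w2.png",cv2.resize(im,(800,600)))
E
```

```text
[0.51493063 0.18883302 0.08371792] 47.65490142734044 6.000082896102867 [0.95559432 1.13118845 2.64786071]
```

View pics/w2.png

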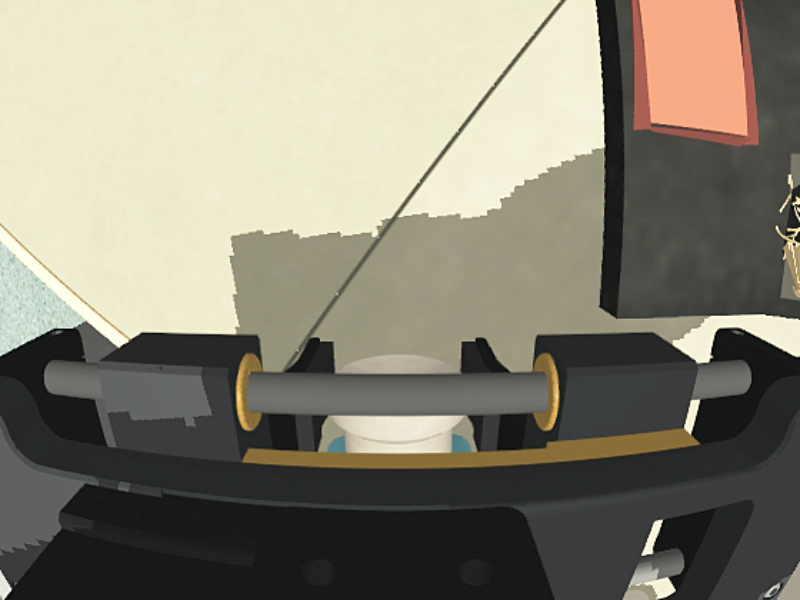

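The wrist view shows the cup between the pads at (400,400), gripped about 6 mm towards its end. I'll re-centre the grip.

Emit:
{"api": "send_rows", "payload": {
  "rows": [
    {"hand":60,"x":0,"y":0,"z":0,"roll":0},
    {"hand":60,"x":0,"y":0,"z":0,"roll":0},
    {"hand":60,"x":1,"y":-6,"z":-2,"roll":0},
    {"hand":60,"x":0,"y":0,"z":0,"roll":0},
    {"hand":40,"x":0,"y":0,"z":0,"roll":0},
    {"hand":40,"x":0,"y":0,"z":0,"roll":0},
    {"hand":40,"x":0,"y":0,"z":0,"roll":0},
    {"hand":40,"x":0,"y":0,"z":0,"roll":0},
    {"hand":40,"x":0,"y":0,"z":0,"roll":0}
  ],
  "force": 6
}}

```text
time: 3.9
position: [0.5153, 0.1825, 0.0812]
tool_rot: [-2.382, -2.048, 0.0]
ft_force: [0.0, -0.6, -0.2]
grip_width: 0.55
grip_force: 6.0
```

Emit:
{"api": "send_rows", "payload": {
  "rows": [
    {"hand":40,"x":-0.4,"y":-3,"z":10.5,"roll":0},
    {"hand":40,"x":-0.6,"y":-4,"z":9.6,"roll":0},
    {"hand":40,"x":-0.8,"y":-4.8,"z":9.5,"roll":0},
    {"hand":40,"x":-0.9,"y":-5.5,"z":9,"roll":0},
    {"hand":40,"x":-1,"y":-6.3,"z":8.5,"roll":0},
    {"hand":40,"x":-1.1,"y":-6.9,"z":8,"roll":0},
    {"hand":40,"x":-1.2,"y":-7.6,"z":7.2,"roll":0},
    {"hand":40,"x":-1.3,"y":-8.3,"z":6.6,"roll":0},
    {"hand":40,"x":0,"y":0,"z":0,"roll":0}
  ]
}}

```text
time: 4.8
position: [0.5086, 0.1351, 0.1516]
tool_rot: [2.384, 2.046, 0.003]
ft_force: [0.1, 1.5, 1.5]
grip_width: 0.551
grip_force: 6.0
```

```bash
python3 - <<'E'
from h import *
s=get_state();print(s["position"],s["grip_width"]*87,s["ft_force"])
t=get_image("top");d=get_image("side")
a=cv2.resize(t[165:235,230:310],None,fx=4.9,fy=4.9,interpolation=cv2.INTER_CUBIC);b=cv2.resize(d[160:240,250:330],None,fx=4.9,fy=4.9,interpolation=cv2.INTER_CUBIC)
o=np.zeros((400,790,3),np.uint8);o[:a.shape[0],:a.shape[1]]=a;o[:b.shape[0],395:395+b.shape[1]]=b
cv2.imwrite("pics/m1.png",o)
E
```

```text
[0.50862915 0.13506142 0.15158088] 47.97989233489431 [0.05020762 1.50811085 1.46565507]
```

View pics/m1.png

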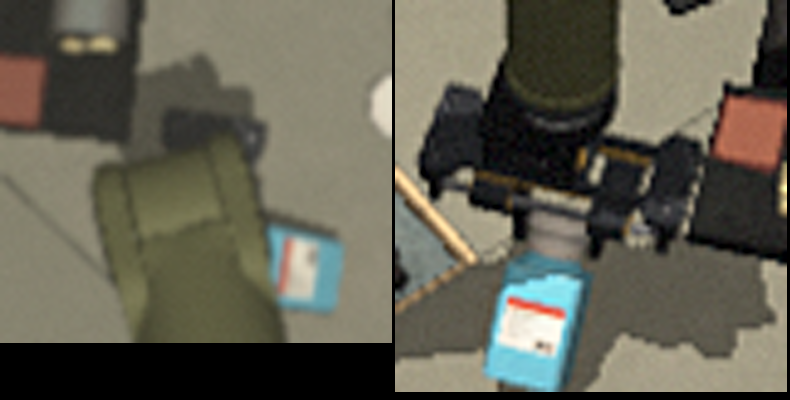

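The crops show the bottle pivoting as planned, with the base at (525,375) still on the bench. I'll continue the arc.

Emit:
{"api": "send_rows", "payload": {
  "rows": [
    {"hand":40,"x":-1.4,"y":-8.8,"z":5.8,"roll":0},
    {"hand":40,"x":-1.5,"y":-9.2,"z":5.1,"roll":0},
    {"hand":40,"x":-1.6,"y":-9.6,"z":4.2,"roll":0},
    {"hand":40,"x":-1.6,"y":-9.9,"z":3.3,"roll":0},
    {"hand":40,"x":-1.7,"y":-10.2,"z":2.4,"roll":0},
    {"hand":40,"x":-1.7,"y":-10.4,"z":1.5,"roll":0},
    {"hand":40,"x":-1.7,"y":-10.5,"z":0.6,"roll":0},
    {"hand":40,"x":-1.7,"y":-10.5,"z":-0.3,"roll":0},
    {"hand":40,"x":-1.7,"y":-10.4,"z":-1.3,"roll":0},
    {"hand":40,"x":-1.6,"y":-10,"z":-2,"roll":0}
  ]
}}

```text
time: 5.9
position: [0.4919, 0.0345, 0.1697]
tool_rot: [2.382, 2.046, -0.001]
ft_force: [0.8, -1.9, 3.1]
grip_width: 0.55
grip_force: 6.0
```

Emit:
{"api": "send_rows", "payload": {
  "rows": [
    {"hand":40,"x":0,"y":0,"z":0,"roll":0}
  ]
}}

```text
time: 6.0
position: [0.4917, 0.0342, 0.1693]
tool_rot: [2.385, 2.044, -0.001]
ft_force: [0.7, -1.1, 3.1]
grip_width: 0.548
grip_force: 6.0
```

```bash
python3 - <<'E'
from h import *
s=get_state();print(s["position"],s["grip_width"]*87,s["ft_force"],s["torque"])
t=get_image("top");d=get_image("side")
a=cv2.resize(t[165:235,250:330],None,fx=4.9,fy=4.9,interpolation=cv2.INTER_CUBIC);b=cv2.resize(d[165:245,240:320],None,fx=4.9,fy=4.9,interpolation=cv2.INTER_CUBIC)
o=np.zeros((400,790,3),np.uint8);o[:a.shape[0],:a.shape[1]]=a;o[:b.shape[0],395:395+b.shape[1]]=b
cv2.imwrite("pics/m2.png",o)
E
```

```text
[0.49169839 0.03419205 0.16933756] 47.718095980127416 [ 0.7288577  -1.08484787  3.13980654] [-0.39684288 -0.36210923 -0.02376824]
```

View pics/m2.png

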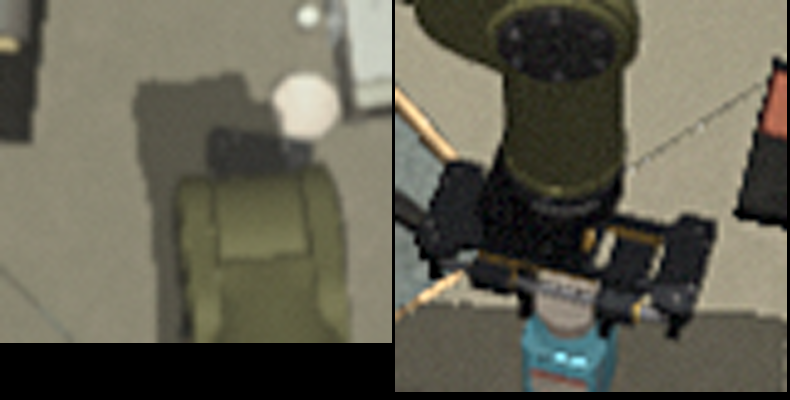

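The side crop shows the bottle upright under the fingers. I'll release it so that it stands alone, then regrip more firmly.

Emit:
{"api": "send_rows", "payload": {
  "rows": [
    {"hand":58,"x":0,"y":0,"z":0,"roll":0},
    {"hand":58,"x":0,"y":0,"z":0,"roll":0},
    {"hand":58,"x":0,"y":0,"z":0,"roll":0},
    {"hand":58,"x":0,"y":0,"z":0,"roll":0},
    {"hand":58,"x":0,"y":0,"z":0,"roll":0},
    {"hand":58,"x":0,"y":0,"z":0,"roll":0},
    {"hand":58,"x":0,"y":0,"z":0,"roll":0},
    {"hand":58,"x":0,"y":0,"z":0,"roll":0},
    {"hand":58,"x":0,"y":0,"z":0,"roll":0},
    {"hand":58,"x":0,"y":0,"z":0,"roll":0}
  ]
}}

```text
time: 7.1
position: [0.4919, 0.0366, 0.1695]
tool_rot: [2.382, 2.048, 0.0]
ft_force: [-0.7, 1.3, -0.2]
grip_width: 0.669
grip_force: 0.0
```

```bash
python3 - <<'E'
from h import *
s=get_state();print(s["position"],s["grip_width"]*87,s["ft_force"])
d=get_image("side");c=get_calibration("wrist");w=get_image("wrist")
b=cv2.resize(d[195:255,235:295],None,fx=6.5,fy=6.5,interpolation=cv2.INTER_CUBIC)
o=np.zeros((400,800,3),np.uint8);o[:390,:390]=b;o[:300,395:795]=cv2.resize(w,(400,300))
cv2.imwrite("pics/m3.png",o)
E
```

```text
[0.49190906 0.03657097 0.16947497] 58.17150583945728 [-0.74809438  1.27230612 -0.21403204]
```

View pics/m3.png

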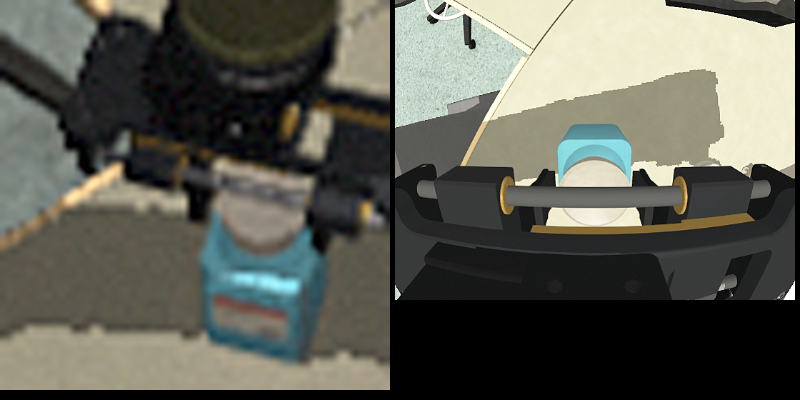

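The bottle stands, with its label towards the side camera and the cup between the open pads. I'll check the geometry from the wrist view.

```bash
python3 - <<'E'
from h import *
c=get_calibration("wrist")
f=lambda u,v,z:onz("wrist",(u-395)*1.4,v*1.4,z,c).round(4)
print(f(569,125,0),f(621,125,0),f(558,145,.085),f(632,145,.085),f(595,192,.125))
w=get_image("wrist");b=w[160:270,200:360].astype(int)
m=((b[...,0]-b[...,2])>40)
ys,xs=np.nonzero(m);print(xs.min()+200,xs.max()+200,ys.min()+160,ys.max()+160)
for y in range(ys.min(),ys.min()+40,3):
    r=np.nonzero(m[y])[0];print(y+160,r.min()+200,r.max()+200)
E
```

```text
[0.4695 0.0699 0.    ] [0.5283 0.061  0.    ] [0.4689 0.0667 0.085 ] [0.5267 0.0579 0.085 ] [0.4943 0.0408 0.125 ]
227 331 174 257
174 255 305
177 247 310
180 244 312
183 242 314
186 240 317
189 238 319
192 236 321
195 235 323
198 233 325
201 230 327
204 229 329
207 228 330
210 227 330
213 227 331
```

It is upright: the back edges at the base and shoulder coincide, 59 mm wide, and the label yaw is about -98.7°. Now I'll regrip and lift.

Emit:
{"api": "send_rows", "payload": {
  "rows": [
    {"hand":40,"x":0,"y":0,"z":0,"roll":0},
    {"hand":40,"x":0,"y":0,"z":0,"roll":0},
    {"hand":40,"x":0,"y":0,"z":0,"roll":0},
    {"hand":40,"x":0,"y":0,"z":0,"roll":0},
    {"hand":40,"x":0,"y":0,"z":0,"roll":0},
    {"hand":40,"x":0,"y":0,"z":0,"roll":0},
    {"hand":40,"x":0,"y":0,"z":5,"roll":0},
    {"hand":40,"x":0,"y":0,"z":10,"roll":0},
    {"hand":40,"x":0,"y":0,"z":15,"roll":0},
    {"hand":40,"x":0,"y":0,"z":15,"roll":0}
  ],
  "force": 25
}}

```text
time: 8.25
position: [0.4917, 0.0365, 0.2154]
tool_rot: [-2.382, -2.048, 0.001]
ft_force: [0.6, 0.1, -1.8]
grip_width: 0.542
grip_force: 25.0
```

Emit:
{"api": "send_rows", "payload": {
  "rows": [
    {"hand":40,"x":0,"y":0,"z":20,"roll":0},
    {"hand":40,"x":0,"y":0,"z":20,"roll":0},
    {"hand":40,"x":0,"y":0,"z":20,"roll":0},
    {"hand":40,"x":0,"y":0,"z":10,"roll":0},
    {"hand":40,"x":0,"y":0,"z":5,"roll":0},
    {"hand":40,"x":0,"y":0,"z":0,"roll":0}
  ]
}}

```text
time: 8.85
position: [0.492, 0.0366, 0.2898]
tool_rot: [2.382, 2.048, 0.001]
ft_force: [-0.1, 0.0, -1.7]
grip_width: 0.543
grip_force: 25.0
```

Emit:
{"api": "send_rows", "payload": {
  "rows": [
    {"hand":40,"x":-4,"y":-10,"z":0,"roll":3},
    {"hand":40,"x":-6,"y":-15,"z":0,"roll":5},
    {"hand":40,"x":-7,"y":-20,"z":0,"roll":5},
    {"hand":40,"x":-7,"y":-20,"z":0,"roll":5},
    {"hand":40,"x":-7,"y":-20,"z":0,"roll":5},
    {"hand":40,"x":-7,"y":-20,"z":0,"roll":5},
    {"hand":40,"x":-7,"y":-20,"z":0,"roll":5},
    {"hand":40,"x":-7,"y":-15,"z":0,"roll":5},
    {"hand":40,"x":-6,"y":-10,"z":0,"roll":3},
    {"hand":40,"x":0,"y":0,"z":0,"roll":0}
  ]
}}

```text
time: 9.85
position: [0.4327, -0.1149, 0.2885]
tool_rot: [-1.517, -2.749, 0.001]
ft_force: [-0.1, -0.3, -2.5]
grip_width: 0.542
grip_force: 25.0
```

Emit:
{"api": "send_rows", "payload": {
  "rows": [
    {"hand":40,"x":-3,"y":-8,"z":0,"roll":1},
    {"hand":40,"x":-5,"y":-15,"z":0,"roll":1},
    {"hand":40,"x":-5,"y":-16,"z":0,"roll":0.5},
    {"hand":40,"x":-5,"y":-15,"z":0,"roll":0},
    {"hand":40,"x":-4,"y":-12,"z":0,"roll":0},
    {"hand":40,"x":-3,"y":-8,"z":0,"roll":0},
    {"hand":40,"x":0,"y":0,"z":0,"roll":0},
    {"hand":40,"x":0,"y":0,"z":0,"roll":0}
  ]
}}

```text
time: 10.65
position: [0.4091, -0.1867, 0.2894]
tool_rot: [-1.453, -2.785, -0.001]
ft_force: [-0.5, -0.4, -1.6]
grip_width: 0.537
grip_force: 25.0
```

```bash
python3 - <<'E'
from h import *
s=get_state();p=s["position"];r=s["tool_rot"];print(p,2*np.degrees(np.arctan(r[1]/r[0]))-90,s["grip_width"]*87,s["ft_force"])
t=get_image("top");d=get_image("side");w=get_image("wrist")
b=cv2.resize(d[275:375,205:305],None,fx=4,fy=4,interpolation=cv2.INTER_CUBIC)
a=cv2.resize(t[165:245,345:425],None,fx=2.4,fy=2.4,interpolation=cv2.INTER_CUBIC)
o=np.zeros((600,800,3),np.uint8);o[:400,:400]=b;o[:300,400:]=cv2.resize(w,(400,300));o[310:310+192,405:597]=a
cv2.imwrite("pics/f.png",o)
E
```

```text
[ 0.40912748 -0.18673101  0.28936439] 34.88801468779019 46.71387354042327 [-0.50864081 -0.43189415 -1.64640834]
```

View pics/f.png

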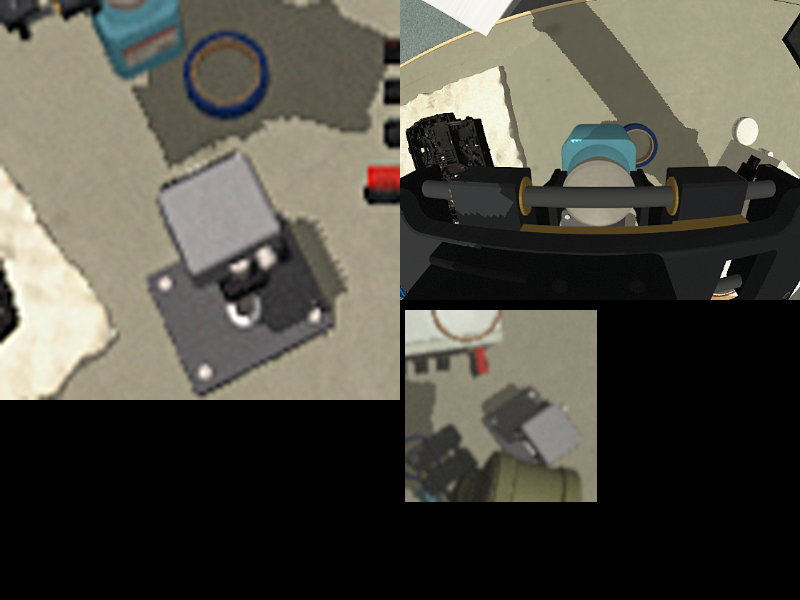

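The bottle hangs upright beside the tape with its label facing the reader; the cup sits between the pads at (598,192). I'll check its pose numerically and work out the last correction.

```bash
python3 - <<'E'
from h import *
s=get_state();c=get_calibration("wrist");w=get_image("wrist");b=w[150:270,200:360].astype(int)
m=((b[...,0]-b[...,2])>40)
m[:, :0]=0
for y in range(18,70,3):
    r=np.nonzero(m[y])[0]
    if len(r):print(y+150,r.min()+200,r.max()+200,len(r))
f=lambda u,v,z:onz("wrist",(u-400)*1.4,v*1.4,z,c)
dz=s["position"][2]-.1695
P=[f(572,125,dz),f(630,125,dz),f(562,145,.085+dz),f(637,145,.085+dz),f(598,192,.125+dz)]
for p in P:print(p.round(4))
for i in(0,2):
    e=P[i+1]-P[i];print("w",np.linalg.norm(e),"yaw",np.degrees(np.arctan2(e[1],e[0])))
E
```

```text
174 255 320 42
177 247 343 28
180 244 348 50
183 242 351 37
186 240 354 36
189 238 356 53
192 236 357 65
195 234 358 91
198 232 359 98
201 230 359 102
204 228 359 105
207 227 359 107
210 227 359 108
213 227 358 109
216 227 356 108
219 227 355 88
[ 0.3687 -0.1796  0.1199]
[ 0.4231 -0.1416  0.1199]
[ 0.3717 -0.1815  0.2049]
[ 0.4203 -0.1476  0.2049]
[ 0.4075 -0.183   0.2449]
w 0.06638433270624938 yaw 34.96167666633283
w 0.05928221484410809 yaw 34.91833724541813
```

Emit:
{"api": "send_rows", "payload": {
  "rows": [
    {"hand":40,"x":-3,"y":-5,"z":0,"roll":0},
    {"hand":40,"x":-4,"y":-6,"z":0,"roll":0},
    {"hand":40,"x":-1,"y":-3,"z":0,"roll":0},
    {"hand":40,"x":0,"y":0,"z":0,"roll":0},
    {"hand":40,"x":0,"y":0,"z":0,"roll":0}
  ]
}}

```text
time: 11.35
position: [0.4009, -0.2015, 0.2895]
tool_rot: [1.454, 2.785, 0.001]
ft_force: [0.5, -0.2, -1.5]
grip_width: 0.542
grip_force: 25.0
```

Emit:
{"api": "send_rows", "payload": {
  "rows": [
    {"hand":40,"x":0,"y":0,"z":0,"roll":0},
    {"hand":40,"x":0,"y":0,"z":0,"roll":0},
    {"hand":40,"x":0,"y":0,"z":0,"roll":0},
    {"hand":40,"x":0,"y":0,"z":0,"roll":0}
  ]
}}

```text
time: 11.75
position: [0.401, -0.2013, 0.2895]
tool_rot: [1.453, 2.785, 0.0]
ft_force: [-0.1, 0.1, -2.2]
grip_width: 0.542
grip_force: 25.0
```

```bash
python3 -c "
from bench import *
s=get_state();print(s['position'],abs(s['qd']).max(),s['grip_force']);print(close_job())"
```

```text
[ 0.40096577 -0.20132019  0.28948396] 0.001415533593543306 25.013908078199165
the job is handed in; nothing more can be done
None
```

I stood the bottle on its base, then lifted it by its cup and handed the job in at 11.8 s with it held still and upright, label facing the lens about 95 mm away and level with it (by my measurements; no verdict was returned).

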